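# Find the full salt tin by hefting

### The arm

A 7-joint arm with a two-finger parallel gripper is mounted at the origin on the work surface. World frame = base frame: x ahead of the robot, y to its left, z up, the work surface at z = 0. Lengths are in m, angles in rad, forces in N, time in s.
With the tool pointing down it reaches from about 0.4 to 0.85 m from the base axis. Payload 4.5 kg.
Tool frame: the origin (TCP) lies on the centre line of the jaws, within the pads' length; the fingertips stand 22 mm ahead of it and the grasp point (between the pads) lies 3 mm ahead of it; z points along the fingers, y is the direction in which the jaws open and shut (so a half turn about z gives the same grasp; the last joint's range is limited). The gripper opens to 85 mm and grips with 20 to 120 N. Pads are 22 mm wide; open, the fingers measure 114 mm over their backs; the gripper's body (76 mm by 85 mm) begins 54 mm behind the grasp point. The pads swing forward as they close: fully open they stand 13 mm farther back than shut.
Start: joints at [1.354, 0.689, -0.195, 1.565, 0.157, 0.902, -0.215], TCP at [0.155, -0.605, 0.253] pointing down, gripper open.
Joint ranges: [-3.01, 3.01], [-0.46, 2.08], [-1.47, 1.51], [0.13, 2.56], [-1, 4.14], [0.04, 2.09], [-2.66, 2.66]. Speed limits (rad/s): [2.57, 2.57, 3.14, 3.14, 3.14, 3.14, 3.14].

### API

Orientations are given as a unit quaternion [x, y, z, w].
In Python, from bench import env, imaging, models gives the robot as it stands.
- The arm moves only by the tool drive_tool, never from a script. Its argument "commands" is one flat list of numbers, 5 for each row, row after row: the shift along the world's x, y, z in cm, then the turn about the world's z in rad, then the gripper command: -1 is fully open, 1 is shut, values between are in proportion. A call has 1 to 10 rows; each row is the pose to reach, as a shift and turn from the pose commanded when the call began; what a row does not reach only later rows make up. A row lasts 1/10 s, in which the tool goes at most 50 mm and 8.59 degrees, less where a joint would pass 70% of its speed; a pose out of reach is approached as far as the arm can. A call with a gripper value outside its range is refused whole. The fingers move at their own pace and stop on an object; "squeeze" is the grip in N (left out, the last holds). Time passes only in rows, so rows that repeat a pose let the fingers close. It gives the time, the measured TCP pose, the force and the opening at its end, in the units of the state.
- env.state(): the state, without advancing time (a new reading comes with each control period).
- imaging.grab_frame(name): name is "side" or "top"; returns (picture, depth): 384x512x3 uint8, red, green, blue; 384x512 float32, m along the optical axis (not along the pixel's ray), 0 where there is no reading.
- imaging.camera_model(name): a dict with "fx", "fy", "cx", "cy" (pixels), "world_from_camera" (4x4, takes a point from camera to world coordinates). Camera axes: x right, y up, looking along -z (the intrinsics and any distortion apply to the point x, -y, -z); pixel columns grow to the right and rows downward; lengths in m; the calibration is good to about 2 mm. A picture is of the moment at which its call begins. camera_model takes no time and is no camera call.
- env.finish_job(): hands the job in, once; it reports no verdict.
Trained networks look in the newest picture that a camera, given by its name, has taken for a name from the list of things; names that differ only in an ending like _2 or _b are one class to them, and where a whole thing is asked for, a point or a joint stands for the part that bears it (a point fixed in the world has none). Each returns a list of dicts, best first, with "conf" (0 to 1); they miss things now and then, are a little off and sometimes report something else, mostly with a low value. They report only what shows in the picture. A call takes as long as a camera call. They do not tell look-alikes from the thing itself.
- models.cut_out(target, camera): "region" (384x512 bool, what is visible of it) and "box" ([left, top, right, bottom] in pixels, round what is visible of it).
- models.tip_of(target, camera): "position" ([row, column] in pixels: a listed point, or the origin of a listed thing).
The state is a dict: "t": time; "qpos": joint angles; "dq": joint speeds; "joint_efforts": joint torques, N m; "tool_pos": TCP position; "ee_rot": TCP orientation; "wrist_force": force on the tool from outside, world axes, zero at the start; "ft_torque": the same for the moment, N m; "grip_width": opening from 0.0 (shut) to 1.0 (fully open).
Only numpy, scipy, OpenCV 4.12 (cv2) and the standard library are available. Lean on these libraries where they do the work, as an engineer would, in place of code of your own. Each camera call takes 0.05 s, during which the arm holds its last target.

### The job

Three look-alike closed tins of curing salt stand on the butcher's counter: one is full, the other two are part-used, and only their weight tells. Find the full, heaviest one by hefting, stand the two lighter ones upright on the floor of the white refill basket and let go of them, and finish while still holding the full one in the gripper, upright and still, with its bottom at least 15 cm above the counter for the colleague to see. Do not drop a tin or tip one over, and leave the tray stack, the jar and the clipboard where they are.

Things in the scene. Friction and masses are not known exactly. Their poses are not given: they have to be found in the camera images.
- tin_a_center (a point): Centre (48 mm above the underside) of one of three identical-looking closed salt tins: plain steel, paper band, fixed lid, 60 mm across, 96 mm tall, straight-sided, z up through the lid; stands upright. The salt is caked and hardly shifts. The full tin (under 0.5 kg) is at least 180 g heavier than either other; those two differ by under 80 g. Best gripped across its upper third, the lid clear of the gripper's body.
- tin_b_center (a point): Centre (48 mm above the underside) of one of three identical-looking closed salt tins: plain steel, paper band, fixed lid, 60 mm across, 96 mm tall, straight-sided, z up through the lid; stands upright. The salt is caked and hardly shifts. The full tin (under 0.5 kg) is at least 180 g heavier than either other; those two differ by under 80 g. Best gripped across its upper third, the lid clear of the gripper's body.
- tin_c_center (a point): Centre (48 mm above the underside) of one of three identical-looking closed salt tins: plain steel, paper band, fixed lid, 60 mm across, 96 mm tall, straight-sided, z up through the lid; stands upright. The salt is caked and hardly shifts. The full tin (under 0.5 kg) is at least 180 g heavier than either other; those two differ by under 80 g. Best gripped across its upper third, the lid clear of the gripper's body.
- basket: White slotted plastic basket, open on top, loose, 0.7 kg, empty at the start; it may trade sides with the tray stack. Outside 300 mm along its x, 200 mm along its y, 65 mm tall (lip 7 mm wider all round); walls and floor 5 mm thick. Origin: centre of its underside, z up; tins stand on its floor, 5 mm above the origin.
- trays: Bystander: stack of white foam meat trays, 196 mm along its x, 146 mm along its y, 50 mm tall. Origin: centre of the underside.
- jar: Bystander: amber glass sauce jar with a black lid, 68 mm across, 100 mm tall. Origin: centre of the underside.
- clipboard: Bystander: wooden clipboard with a form, 200 mm along its x, 140 mm along its y, 19 mm tall at its clip, lying flat. Origin: centre of the underside.
Things that resemble listed ones, but are neither listed nor needed, are in the scene too. Leave any pink look-alike of the part that bears tin_c_center alone.

How it is judged:
By the outcome, as a careful person would: the job done as asked, in the order asked, and still so for the second after the job is handed in, while the arm keeps its last pose, push and grip.
It also fails if it takes over 72 s, if anything falls off the work surface, if the arm or the gripper's body presses on something with over 40 N, if the wrist force passes 120 N, or if a joint passes its speed limit or range.

## Working session

There is one attempt and no reset: what is moved stays moved. The work goes in short steps, Python scripts to look and compute and a tool call to move; the robot and the scene stay as the last step left them, time stands still between calls to the robot, and variables do not carry over. Pictures are saved under pics/ and viewed, and the job is handed in when it is done.

Besides the shell and the picture viewer there is one more tool, called after "Request:" by a JSON object that holds its "op" and its "data". drive_tool: Moves the arm, as the interface text tells. Its arguments: {"type":"object","properties":{"commands":{"type":"array"},"squeeze":{"type":"number"}},"required":["commands"]}

```bash
mkdir -p pics; ls
cat > h.py <<'E'
import numpy as np, cv2
from bench import env, imaging, models
def save(n,im,s=1.5): cv2.imwrite('pics/'+n,cv2.resize(im[:,:,::-1],None,fx=s,fy=s))
def world(cam,r,c,d):
    m=imaging.camera_model(cam); 
    p=np.array([(c-m['cx'])/m['fx']*d,-(r-m['cy'])/m['fy']*d,-d,1.0])
    return (m['world_from_camera']@p)[:3]
def cloud(cam,dep):
    m=imaging.camera_model(cam);r,c=np.indices(dep.shape)
    P=np.stack([(c-m['cx'])/m['fx']*dep,-(r-m['cy'])/m['fy']*dep,-dep,np.ones_like(dep)],-1)
    return (P@m['world_from_camera'].T)[...,:3]
def pix(cam,p):
    m=imaging.camera_model(cam);q=np.linalg.inv(m['world_from_camera'])@np.r_[p,1]
    return m['cy']-q[1]/-q[2]*m['fy'], m['cx']+q[0]/-q[2]*m['fx']
E
python3 - <<'E'
from h import *
for n in ['top','side']:
    im,d=imaging.grab_frame(n); save(n+'0.png',im); np.savez(n+'0.npz',im=im,d=d)
    print(imaging.camera_model(n))
s=env.state(); print(s)
for t in ['tin_a_center','basket','trays','jar','clipboard']:
    for cam in ['top','side']:
        for o in models.cut_out(t,cam): print(t,cam,round(float(o['conf']),2),o['box'])
E
```

```text
pics
{'fx': 367.14972540749324, 'fy': 367.14972540749324, 'cx': 258.90499264687077, 'cy': 188.75761333006113, 'world_from_camera': array([[-0.0172465 ,  0.98463557, -0.1737681 ,  0.40823118],
       [-0.99929284, -0.02278226, -0.029913  , -0.02087833],
       [-0.03341223,  0.17312932,  0.98433219,  0.79570351],
       [ 0.        ,  0.        ,  0.        ,  1.        ]])}
{'fx': 381.4135061200482, 'fy': 381.4135061200482, 'cx': 257.7770319481073, 'cy': 187.05145237721274, 'world_from_camera': array([[ 0.99867526,  0.02320976, -0.04592428,  0.51170533],
       [-0.04980004,  0.66056918, -0.74911168, -0.67370059],
       [ 0.01294946,  0.75040633,  0.66084994,  0.63247502],
       [ 0.        ,  0.        ,  0.        ,  1.        ]])}
{'t': 0.1, 'qpos': array([ 1.35380938,  0.68989371, -0.19453391,  1.56628401,  0.15731967,
        0.90249541, -0.21513   ]), 'dq': array([-0.00064601, -0.00076637, -0.00032344, -0.00271462,  0.001474  ,
        0.00038669,  0.00185137]), 'joint_efforts': array([-2.86538176e-03, -5.40597224e+01, -1.27151012e+00, -1.58986098e+01,
        9.33595409e-03,  4.37897776e-03, -6.62815509e-07]), 'tool_pos': array([ 0.15492445, -0.60491004,  0.25255684]), 'ee_rot': array([ 9.92143516e-01,  1.25102089e-01, -1.70496525e-04, -8.25716023e-04]), 'wrist_force': array([ 0.14083317, -0.14371368,  0.30151718]), 'ft_torque': array([-0.05845652, -0.0383336 ,  0.07215582]), 'grip_width': 1.0051736161622475}
tin_a_center top 0.75 [222.0, 137.5, 252.3, 174.0]
tin_a_center side 0.56 [266.8, 147.3, 294.9, 197.2]
basket top 0.74 [291.6, 59.1, 324.8, 107.8]
basket top 0.67 [344.9, 109.2, 482.7, 277.3]
basket side 0.57 [155.6, 240.2, 357.6, 380.6]
trays top 0.88 [81.1, 150.6, 160.9, 241.8]
trays side 0.62 [211.5, 104.2, 283.5, 143.6]
jar top 0.95 [294.1, 60.5, 328.0, 109.9]
jar side 0.88 [340.7, 187.7, 376.7, 241.5]
clipboard top 0.83 [170.9, 55.0, 238.8, 137.3]
clipboard side 0.8 [297.5, 148.7, 379.1, 185.9]
```

View pics/top0.png

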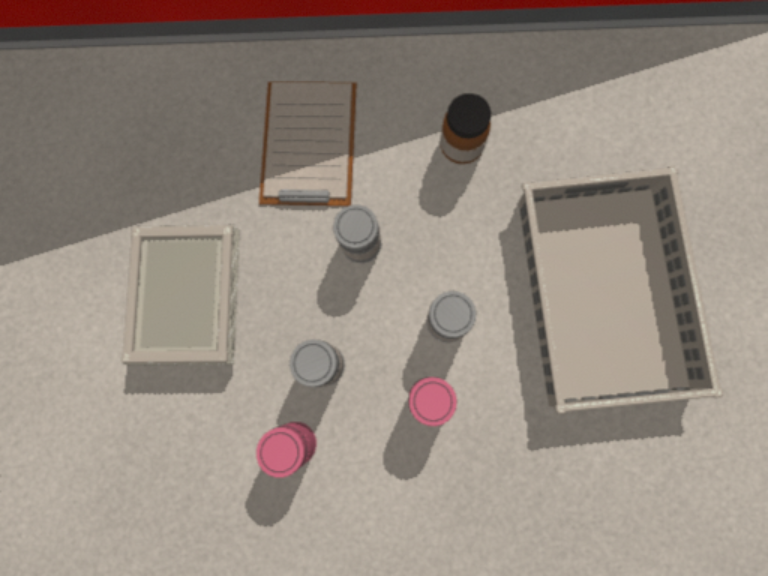

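View pics/side0.png

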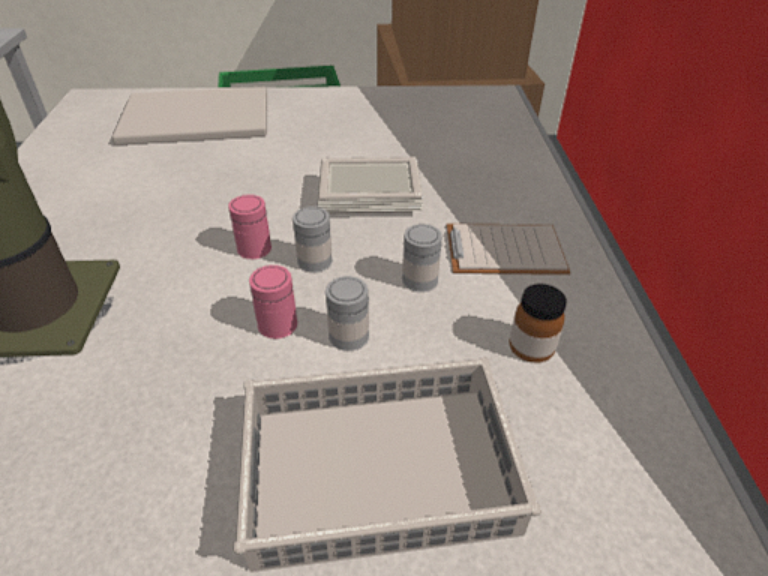

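The top view (768x576) shows three grey tins with lids at about (col,row) (357,228), (453,315) and (316,363). Two pink look-alikes stand at (432,401) and (282,450) and are to be left alone. The basket is at (620,290), the jar at (466,130), the trays at (180,295) and the clipboard at (308,143). The candidates for the tins are therefore 3 grey and 2 pink, and the steel-grey ones with the paper band match the description.

Run:
```python
from h import *
D=np.load('top0.npz');im,d=D['im'],D['d'];P=cloud('top',d)
h=(P[...,2]>0.085)&(P[...,2]<0.115)&(d>0)
n,l,st,ce=cv2.connectedComponentsWithStats(h.astype(np.uint8))
for i in range(1,n):
    if st[i,4]<150: continue
    q=P[l==i]; (cx,cy),r=cv2.minEnclosingCircle(q[:,:2].astype(np.float32))
    print(i,st[i],'mean',q.mean(0).round(4),'circ',round(cx,4),round(cy,4),round(r,4),im[l==i].mean(0).astype(int))
h=(P[...,2]>0.055)&(P[...,2]<0.075)&(P[...,1]<-0.1)&(d>0)
print('basket',cv2.minAreaRect(P[h][:,:2].astype(np.float32)),P[h][:,2].mean())
f=P[170:235,375:430]; print(np.median(f[...,2]))
D=np.load('side0.npz');im2,d2=D['im'],D['d'];P=cloud('side',d2)
h=(P[...,2]>0.088)&(P[...,2]<0.108)&(d2>0)
n,l,st,ce=cv2.connectedComponentsWithStats(h.astype(np.uint8))
for i in range(1,n):
    if st[i,4]<100 : continue
    q=P[l==i]; (cx,cy),r=cv2.minEnclosingCircle(q[:,:2].astype(np.float32)); print('side',st[i],round(cx,4),round(cy,4),round(r,4),q[:,2].mean().round(4))
h=(P[...,2]>0.058)&(P[...,2]<0.075)&(P[...,1]<-0.1)&(d2>0)&(P[...,0]>.3)
print('basket',cv2.minAreaRect(P[h][:,:2].astype(np.float32)))
save('crop.png',im[120:320,150:340],4)
```

```text
1 [297  62  30  30 709] mean [ 0.7589 -0.1104  0.1005] circ 0.7617 -0.1112 0.0306 [38 36 34]
2 [222 136  30  31 711] mean [0.6087 0.0433 0.0967] circ 0.6103 0.0436 0.03 [135 132 128]
3 [286 194  31  31 765] mean [ 0.4908 -0.0793  0.0967] circ 0.4914 -0.0796 0.0299 [139 137 133]
4 [193 226  32  32 789] mean [0.4325 0.0986 0.0966] circ 0.4327 0.0993 0.03 [139 137 133]
5 [272 251  32  33 821] mean [ 0.3827 -0.0506  0.0966] circ 0.3827 -0.0507 0.0298 [189 103 122]
6 [170 284  33  34 858] mean [0.3247 0.1382 0.0964] circ 0.3246 0.1393 0.0301 [189 102 121]
basket ((0.5708733797073364, -0.2605697214603424), (0.405500203371048, 0.29051080346107483), 5.018298625946045) 0.06476947858956322
0.0060428125592664195
side [267   0  90  17 421] 0.8537 1.1959 0.2194 0.098
side [430   0  82  63 519] 1.4708 0.9412 0.3653 0.0978
side [152 130  25  16 299] 0.3231 0.1365 0.0315 0.0945
side [195 138  25  17 318] 0.4332 0.0967 0.0316 0.0948
side [269 150  26  17 351] 0.6106 0.0414 0.0308 0.0948
side [  0 162  40  34 374] 0.0357 -0.0181 0.0518 0.098
side [166 177  28  21 458] 0.3821 -0.0535 0.0313 0.095
side [217 185  28  21 483] 0.4923 -0.0828 0.0309 0.095
side [347 189  31  24 558] 0.7612 -0.1139 0.0307 0.0987
basket ((0.5845785140991211, -0.24911169707775116), (0.4357541799545288, 0.31596118211746216), 4.833697319030762)
```

View pics/crop.png

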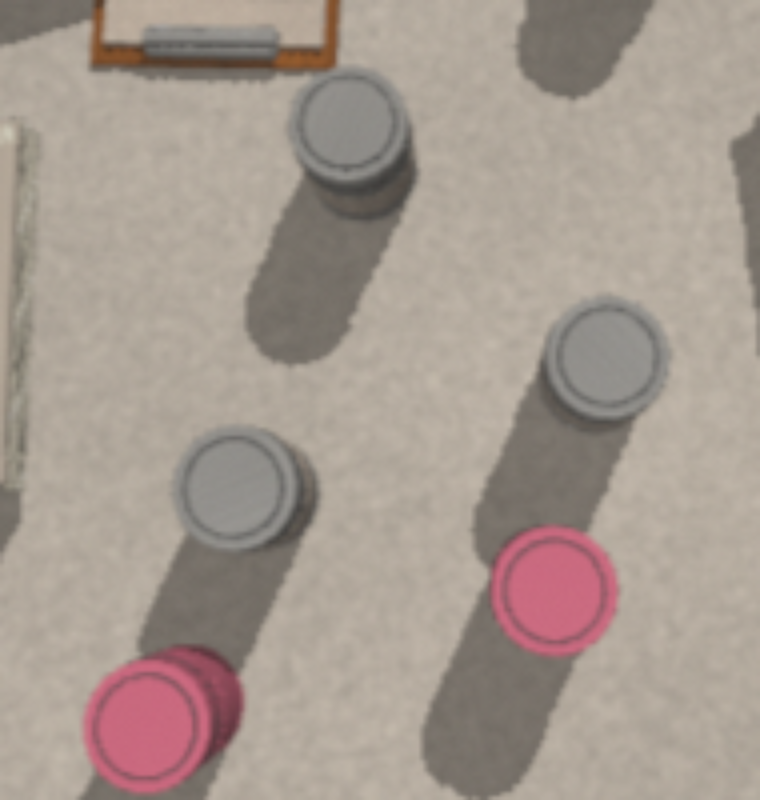

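Run:
```python
from h import *
D=np.load('top0.npz');im,d=D['im'],D['d'];P=cloud('top',d)
h=((P[...,2]>0.05)&(P[...,2]<0.075)&(d>0)).astype(np.uint8)
h[:, :345]=0
n,l,st,ce=cv2.connectedComponentsWithStats(h)
i=1+np.argmax(st[1:,4]);print(st[i])
r=cv2.minAreaRect(P[l==i][:,:2].astype(np.float32));print(r);print(cv2.boxPoints(r).round(4))
D=np.load('side0.npz');d=D['d'];P=cloud('side',d)
h=((P[...,2]>0.055)&(P[...,2]<0.075)&(d>0)&(P[...,1]<-.12)).astype(np.uint8);h[:243]=0
n,l,st,ce=cv2.connectedComponentsWithStats(h)
i=1+np.argmax(st[1:,4]);print(st[i])
r=cv2.minAreaRect(P[l==i][:,:2].astype(np.float32));print(r);print(cv2.boxPoints(r).round(4))
```

```text
[ 347  111  135  165 3605]
((0.5278167724609375, -0.30276376008987427), (0.3130740225315094, 0.21327348053455353), 4.800571918487549)
[[ 0.3629 -0.2096]
 [ 0.3808 -0.4221]
 [ 0.6927 -0.3959]
 [ 0.6749 -0.1834]]
[ 155  243  206  127 4024]
((0.5280795693397522, -0.3052649199962616), (0.3136947453022003, 0.21357578039169312), 4.833697319030762)
[[ 0.3628 -0.2121]
 [ 0.3808 -0.4249]
 [ 0.6934 -0.3985]
 [ 0.6754 -0.1856]]
```

The basket rim measures 314 x 214 mm as expected, with its centre at (0.528, -0.304) and a yaw of 4.8°. Tins: T1 (0.610, 0.043), T2 (0.492, -0.081), T3 (0.433, 0.098).

Request:
{"op": "drive_tool", "data": {"commands": [1,2,0,0,-1,4,6,0,-0.02,-1,7,11,0,-0.04,-1,10,16,0,-0.06,-1,13,20,0,-0.08,-1,16,25,0,-0.1,-1,19,30,0,-0.12,-1,22,34,0,-0.14,-1,24,37,0,-0.16,-1,25,39,0,-0.167,-1], "squeeze": 60}}

```text
t: 1.6
tool_pos: [0.4072, -0.213, 0.2537]
ee_rot: [0.999, 0.043, 0.001, 0.0]
wrist_force: [1.2, -0.3, -0.3]
grip_width: 0.999
```

Request:
{"op": "drive_tool", "data": {"commands": [1,2,0,0,-1,3,5,-1,0,-1,5,8,-2,0,-1,7,11,-3,0,-1,8.2,12.9,-4,0,-1,8.7,13.4,-5,0,-1,8.7,13.4,-5,0,-1,8.7,13.4,-5,0,-1,8.7,13.4,-5,0,-1]}}

```text
t: 2.5
tool_pos: [0.4914, -0.0833, 0.2037]
ee_rot: [0.999, 0.04, -0.0, 0.001]
wrist_force: [0.0, -0.3, -0.1]
grip_width: 1.001
```

Run:
```python
from h import *
im,d=imaging.grab_frame('top');save('top1.png',im)
im,d=imaging.grab_frame('side');save('side1.png',im)
s=env.state();print({k:np.round(v,3) for k,v in s.items()})
```

```text
{'t': np.float64(2.6), 'qpos': array([ 0.114,  0.602, -0.064,  1.998,  0.071,  0.544, -1.488]), 'dq': array([-0.006,  0.002, -0.006, -0.   , -0.001, -0.002, -0.003]), 'joint_efforts': array([-6.4000e-02, -4.4389e+01,  4.6000e-01, -1.0556e+01,  9.0000e-03,
        4.0000e-03,  3.0000e-03]), 'tool_pos': array([ 0.492, -0.083,  0.204]), 'ee_rot': array([0.999, 0.041, 0.   , 0.   ]), 'wrist_force': array([ 0.726, -0.251,  0.78 ]), 'ft_torque': array([ 0.001, -0.025,  0.02 ]), 'grip_width': np.float64(0.996)}
```

View pics/side1.png

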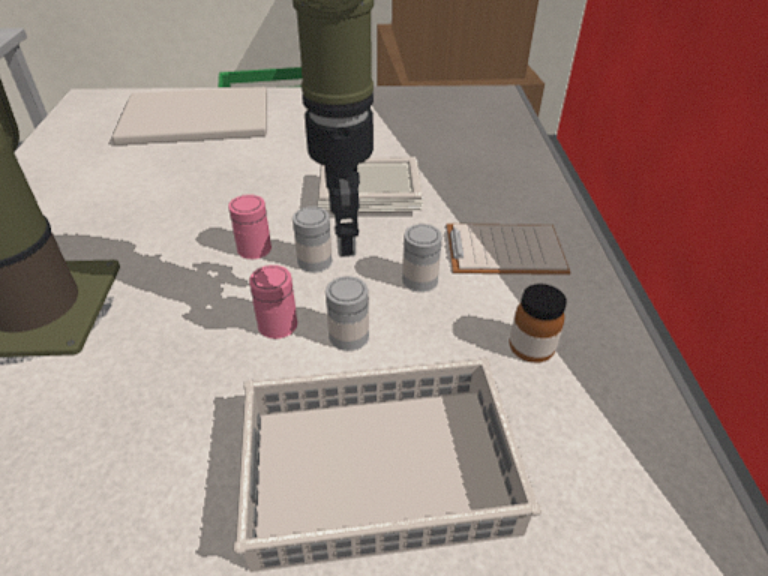

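The gripper hovers over the near grey tin (lid at (347,290)), with all the others clear. I will descend, grip and lift it.

Request:
{"op": "drive_tool", "data": {"commands": [0,0,-3,0,-1,0,0,-6,0,-1,0,0,-8,0,-1,0,0,-10,0,-1,0,0,-11,0,-1,0,0,-12,0,-1,0,0,-12.7,0,-1,0,0,-12.7,0,-1,0,0,-12.7,0,-1]}}

```text
t: 3.5
tool_pos: [0.4924, -0.0815, 0.0767]
ee_rot: [0.999, 0.042, 0.0, 0.0]
wrist_force: [-0.5, -0.4, 0.1]
grip_width: 0.997
```

Request:
{"op": "drive_tool", "data": {"commands": [0,0,0,0,0,0,0,0,0,0.3,0,0,0,0,1,0,0,0,0,1,0,0,0,0,1,0,0,0,0,1,0,0,0,0,1,0,0,0,0,1]}}

```text
t: 4.3
tool_pos: [0.4926, -0.0814, 0.0772]
ee_rot: [0.999, 0.042, 0.001, 0.0]
wrist_force: [-1.2, 2.4, 6.6]
grip_width: 0.698
```

Request:
{"op": "drive_tool", "data": {"commands": [0,0,0.5,0,1,0,0,1.5,0,1,0,0,3,0,1,0,0,4.5,0,1,0,0,5.5,0,1,0,0,6,0,1,0,0,6,0,1,0,0,6,0,1,0,0,6,0,1,0,0,6,0,1]}}

```text
t: 5.3
tool_pos: [0.4918, -0.0814, 0.1358]
ee_rot: [0.999, 0.042, -0.001, -0.0]
wrist_force: [0.8, -0.3, -1.1]
grip_width: 0.702
```

```bash
cat > w.py <<'E'
from h import *
F=[];T=[]
for i in range(5):
    r=imaging.grab_frame('side'); s=env.state();F.append(s['wrist_force']);T.append(s['ft_torque'])
print(np.round(F,2),np.mean(F,0),np.mean(T,0),s['tool_pos'],s['grip_width'],s['joint_efforts'].round(2),s['t'])
E
python3 w.py;python3 - <<'E'
from h import *
im,d=imaging.grab_frame('side');save('side2.png',im)
E
```

```text
[[ 1.08 -0.04 -1.11]
 [ 0.03 -0.5  -2.34]
 [-0.4  -0.02 -1.58]
 [ 0.64  0.07  0.29]
 [-0.06 -0.5  -1.26]] [ 0.25859649 -0.19787215 -1.20020452] [ 0.01052663  0.01028039 -0.01684339] [ 0.49205411 -0.08145196  0.13615146] 0.6955056638626714 [-0.000e+00 -4.788e+01  7.500e-01 -7.630e+00  0.000e+00  1.000e-02
 -0.000e+00] 5.55
```

View pics/side2.png

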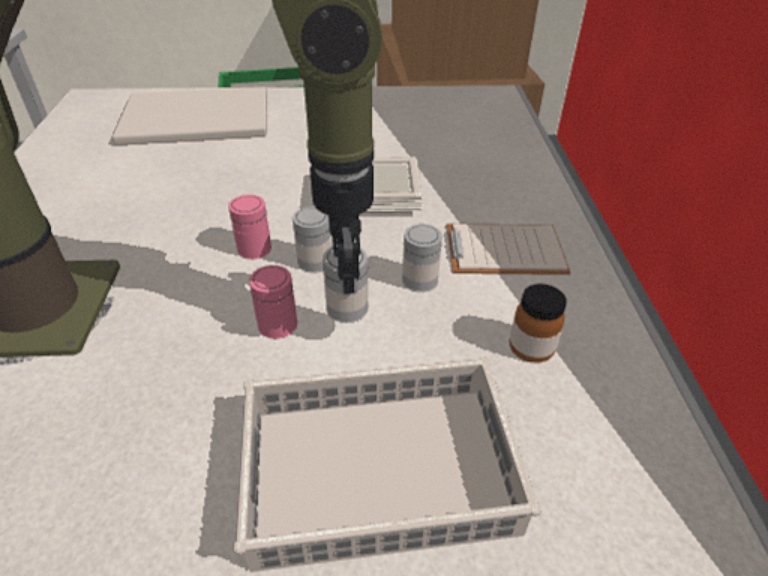

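```bash
sed -i 's/range(5)/range(14)/; s/np.round(F,2),/np.std(F,0),/' w.py; python3 w.py
```

```text
[0.35450956 0.65636736 0.53168159] [-0.17545342  0.20112168 -1.5684368 ] [ 0.00286043 -0.00084886 -0.00331033] [ 0.49215783 -0.08145255  0.13632039] 0.6950159805946781 [  0.   -47.92   0.75  -7.65   0.     0.    -0.  ] 6.3
```

Request:
{"op": "drive_tool", "data": {"commands": [0,0,-1,0,1,0,0,-2.5,0,1,0,0,-4,0,1,0,0,-5,0,1,0,0,-5.6,0,1,0,0,-6,0,1,0,0,-6,0,1,0,0,-6,0,1]}}

```text
t: 7.1
tool_pos: [0.4918, -0.0814, 0.0773]
ee_rot: [0.999, 0.042, -0.0, 0.0]
wrist_force: [-2.4, 0.8, 7.3]
grip_width: 0.696
```

T2 weighs about 1.5 N. I release it and move to T3.

Request:
{"op": "drive_tool", "data": {"commands": [0,0,0,0,0,0,0,0,0,-1,0,0,0,0,-1,0,0,0,0,-1,0,0,0,0,-1,0,0,2,0,-1,0,0,5,0,-1,0,0,9,0,-1,0,0,12,0,-1,0,0,12.5,0,-1]}}

```text
t: 8.1
tool_pos: [0.4941, -0.0818, 0.2045]
ee_rot: [0.999, 0.042, 0.003, 0.0]
wrist_force: [0.2, 0.7, 0.1]
grip_width: 1.001
```

Request:
{"op": "drive_tool", "data": {"commands": [-1,3,0,0,-1,-2,7,0,0,-1,-4,11,0,0,-1,-5,15,0,0,-1,-5.9,17.5,0,0,-1,-5.9,17.9,0,0,-1,-5.9,17.9,0,0,-1,-5.9,17.9,0,0,-1]}}

```text
t: 8.9
tool_pos: [0.4334, 0.0962, 0.201]
ee_rot: [0.999, 0.041, -0.0, 0.001]
wrist_force: [-0.3, -0.1, -1.1]
grip_width: 1.0
```

Run:
```python
from h import *
im,d=imaging.grab_frame('side');save('side3.png',im)
im,d=imaging.grab_frame('top');save('top3.png',im)
```

```text
(no output)
```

View pics/side3.png

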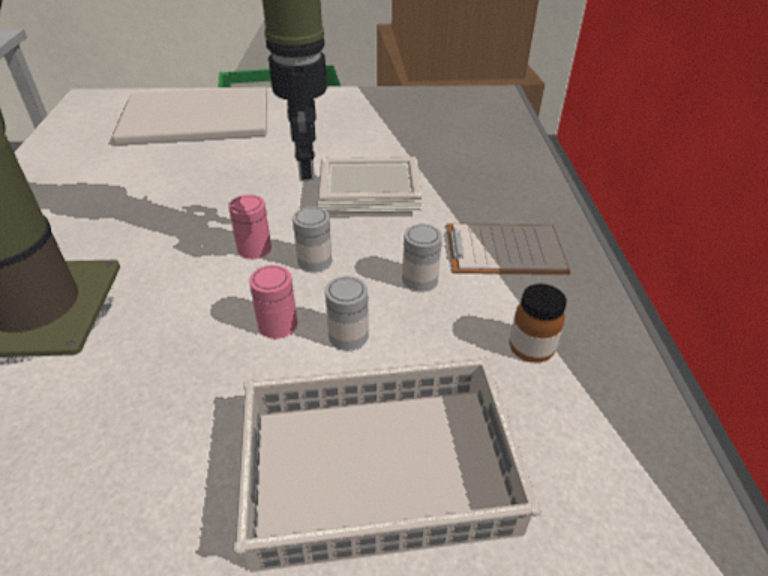

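View pics/top3.png

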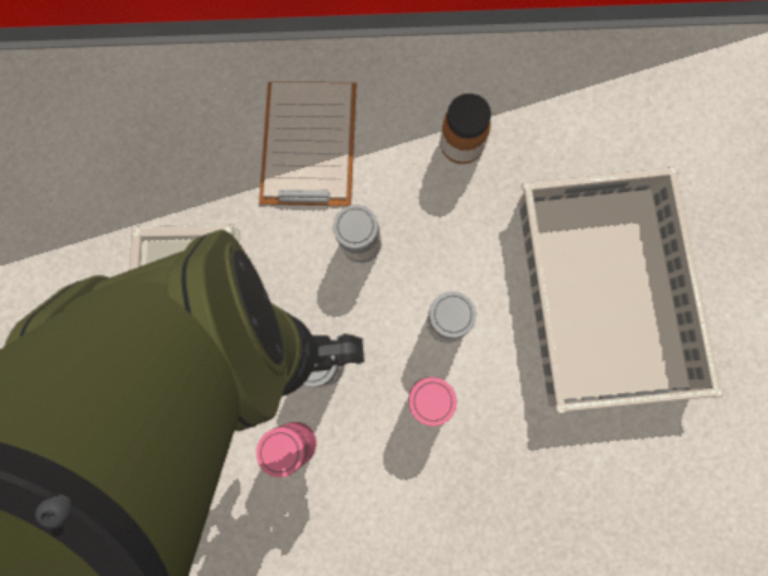

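T2 is back standing at (347,310) in the side view, and the gripper is above T3 (side view (312,220)). I descend on it.

Request:
{"op": "drive_tool", "data": {"commands": [0,0,-3,0,-1,0,0,-6,0,-1,0,0,-8,0,-1,0,0,-10,0,-1,0,0,-11,0,-1,0,0,-12,0,-1,0,0,-12.4,0,-1,0,0,-12.4,0,-1,0,0,-12.4,0,-1]}}

```text
t: 9.9
tool_pos: [0.4334, 0.0975, 0.0778]
ee_rot: [0.999, 0.042, 0.0, -0.0]
wrist_force: [-0.8, 0.6, -0.3]
grip_width: 0.999
```

Request:
{"op": "drive_tool", "data": {"commands": [0,0,0,0,0,0,0,0,0,0.3,0,0,0,0,1,0,0,0,0,1,0,0,0,0,1,0,0,0,0,1,0,0,0,0,1,0,0,0,0,1]}}

```text
t: 10.7
tool_pos: [0.4335, 0.0979, 0.0782]
ee_rot: [0.999, 0.042, 0.001, -0.0]
wrist_force: [-0.2, 0.8, 7.8]
grip_width: 0.694
```

Request:
{"op": "drive_tool", "data": {"commands": [0,0,0.5,0,1,0,0,1.5,0,1,0,0,3,0,1,0,0,4.5,0,1,0,0,5.5,0,1,0,0,6,0,1,0,0,6,0,1,0,0,6,0,1,0,0,6,0,1,0,0,6,0,1]}}

```text
t: 11.7
tool_pos: [0.4329, 0.0975, 0.1368]
ee_rot: [0.999, 0.042, -0.001, 0.0]
wrist_force: [-0.2, -0.5, -3.6]
grip_width: 0.695
```

```bash
python3 w.py;python3 - <<'E'
from h import *
im,d=imaging.grab_frame('side');save('side4.png',im)
E
```

```text
[0.40904251 0.56540876 0.5527926 ] [-0.02615775 -0.17509771 -4.16220759] [-0.00314208  0.0063167  -0.0026421 ] [0.43314229 0.097532   0.13734288] 0.6998427130307482 [-0.000e+00 -4.483e+01  1.230e+00 -5.410e+00  0.000e+00  1.000e-02
  0.000e+00] 12.4
```

View pics/side4.png

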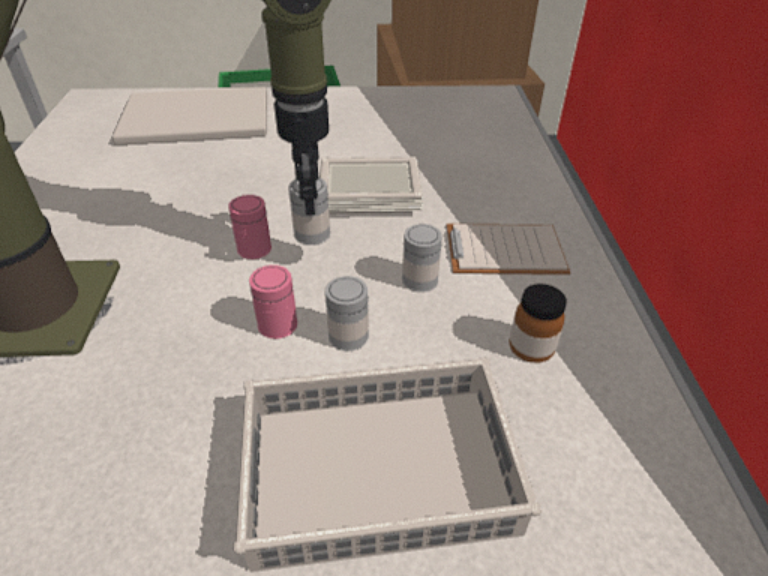

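T3 weighs about 4.2 N (0.42 kg). It differs from T2 by far more than 80 g, so T3 must be the full one, and T1's weight will confirm that. I put T3 back and go to T1.

Request:
{"op": "drive_tool", "data": {"commands": [0,0,-1,0,1,0,0,-2.5,0,1,0,0,-4,0,1,0,0,-5,0,1,0,0,-5.6,0,1,0,0,-6,0,1,0,0,-6,0,1,0,0,-6,0,1]}}

```text
t: 13.25
tool_pos: [0.4329, 0.0975, 0.0782]
ee_rot: [0.999, 0.042, 0.0, -0.0]
wrist_force: [-2.0, -0.5, 6.9]
grip_width: 0.693
```

Request:
{"op": "drive_tool", "data": {"commands": [0,0,0,0,0,0,0,0,0,-1,0,0,0,0,-1,0,0,0,0,-1,0,0,0,0,-1,0,0,2,0,-1,0,0,5,0,-1,0,0,9,0,-1,0,0,12,0,-1,0,0,12.4,0,-1]}}

```text
t: 14.25
tool_pos: [0.4348, 0.0979, 0.2043]
ee_rot: [0.999, 0.042, 0.003, -0.001]
wrist_force: [0.9, -0.3, -0.8]
grip_width: 0.999
```

Request:
{"op": "drive_tool", "data": {"commands": [3,-1,0,0,-1,7,-2,0,0,-1,11,-3,0,0,-1,15,-5,0,0,-1,17.4,-5.5,0,0,-1,17.7,-5.5,0,0,-1,17.7,-5.5,0,0,-1,17.7,-5.5,0,0,-1]}}

```text
t: 15.05
tool_pos: [0.6084, 0.0434, 0.2005]
ee_rot: [0.999, 0.043, -0.001, -0.0]
wrist_force: [-0.1, -0.1, 0.6]
grip_width: 1.002
```

Run:
```python
from h import *
im,d=imaging.grab_frame('side');save('side5.png',im)
```

```text
(no output)
```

View pics/side5.png

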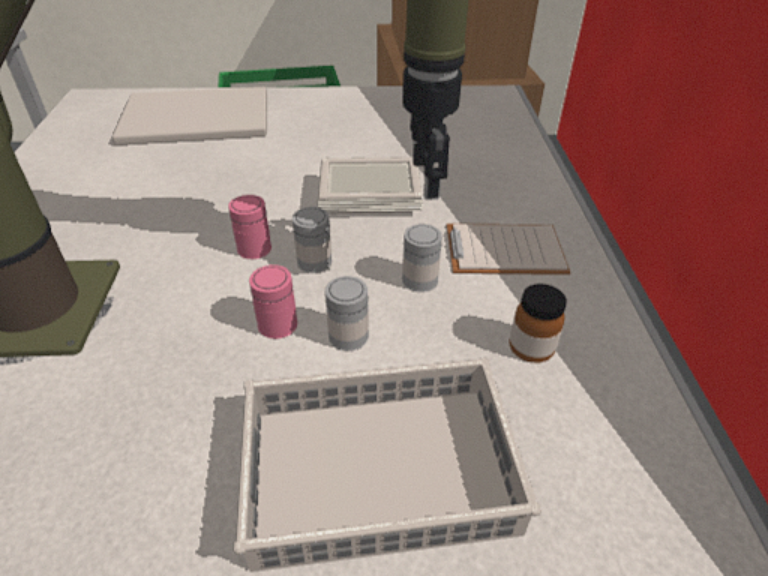

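All the tins are standing, T3 at (312,240), and the gripper is above T1 (422,240).

Request:
{"op": "drive_tool", "data": {"commands": [0,0,-3,0,-1,0,0,-6,0,-1,0,0,-8,0,-1,0,0,-10,0,-1,0,0,-11,0,-1,0,0,-12,0,-1,0,0,-12.4,0,-1,0,0,-12.4,0,-1,0,0,-12.4,0,-1]}}

```text
t: 16.0
tool_pos: [0.6106, 0.0426, 0.078]
ee_rot: [0.999, 0.042, 0.001, -0.0]
wrist_force: [0.1, 0.5, 0.2]
grip_width: 0.998
```

Request:
{"op": "drive_tool", "data": {"commands": [0,0,0,0,0,0,0,0,0,0.3,0,0,0,0,1,0,0,0,0,1,0,0,0,0,1,0,0,0,0,1,0,0,0,0,1,0,0,0,0,1]}}

```text
t: 16.8
tool_pos: [0.6106, 0.0427, 0.0784]
ee_rot: [0.999, 0.042, 0.001, -0.0]
wrist_force: [-1.2, 0.4, 5.1]
grip_width: 0.697
```

Request:
{"op": "drive_tool", "data": {"commands": [0,0,0.5,0,1,0,0,1.5,0,1,0,0,3,0,1,0,0,4.5,0,1,0,0,5.5,0,1,0,0,6,0,1,0,0,6,0,1,0,0,6,0,1,0,0,6,0,1,0,0,6,0,1]}}

```text
t: 17.8
tool_pos: [0.6097, 0.0425, 0.1367]
ee_rot: [0.999, 0.042, -0.001, 0.0]
wrist_force: [0.1, -0.1, -1.8]
grip_width: 0.693
```

```bash
python3 w.py
```

```text
[0.52658053 0.51268541 0.54919255] [-0.01070864  0.06506753 -1.84409305] [-0.00354346 -0.00274261  0.00444891] [0.6101407  0.04254746 0.13734716] 0.7024791585249366 [ 0.000e+00 -5.670e+01  9.600e-01 -1.215e+01  1.000e-02  0.000e+00
 -0.000e+00] 18.5
```

T1 weighs about 1.84 N, so it is light and T3 is confirmed full. I carry T1 to the far end of the basket at (0.588, -0.299).

Request:
{"op": "drive_tool", "data": {"commands": [0,0,1,0,1,0,0,3,0,1,0,-1,5,0,1,0,-3,7,0,1,0,-6,8,0,1,-1,-9,8,0,1,-1,-12,8,0,1,-1,-15,8,0,1,-1,-18,8,0,1,-2,-21,8,0,1]}}

```text
t: 19.5
tool_pos: [0.5913, -0.1686, 0.2182]
ee_rot: [0.999, 0.042, 0.001, 0.0]
wrist_force: [-1.0, -1.0, -2.4]
grip_width: 0.698
```

Request:
{"op": "drive_tool", "data": {"commands": [0,-3,0,0,1,0,-6,0,0,1,0,-9,0,0,1,-0.1,-11,0,0,1,-0.2,-12.5,0,0,1,-0.2,-13.2,0,0,1,-0.2,-13.2,0,0,1,-0.2,-13.2,0,0,1,-0.2,-13.2,0,0,1,-0.2,-13.2,0,0,1]}}

```text
t: 20.5
tool_pos: [0.5885, -0.298, 0.2174]
ee_rot: [0.999, 0.043, 0.0, -0.0]
wrist_force: [-0.9, 0.3, -1.5]
grip_width: 0.696
```

Run:
```python
from h import *
im,d=imaging.grab_frame('side');save('side6.png',im)
im,d=imaging.grab_frame('top');save('top6.png',im)
```

```text
(no output)
```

View pics/side6.png

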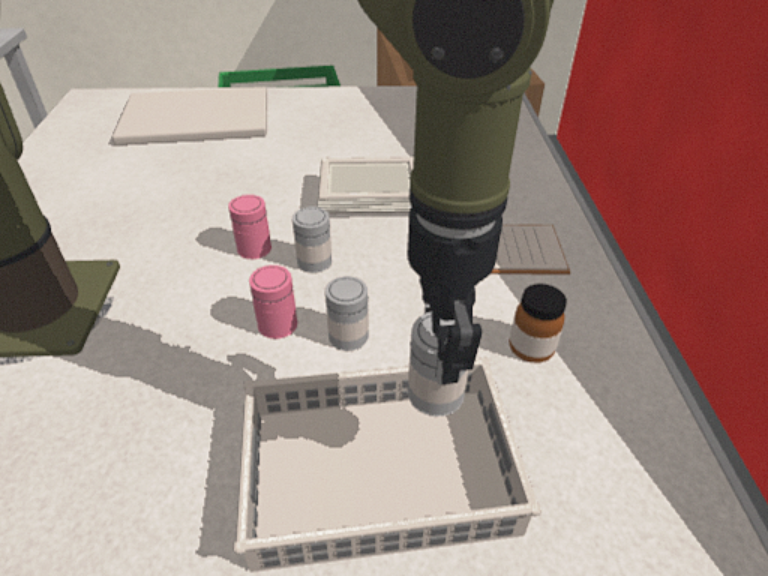

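View pics/top6.png

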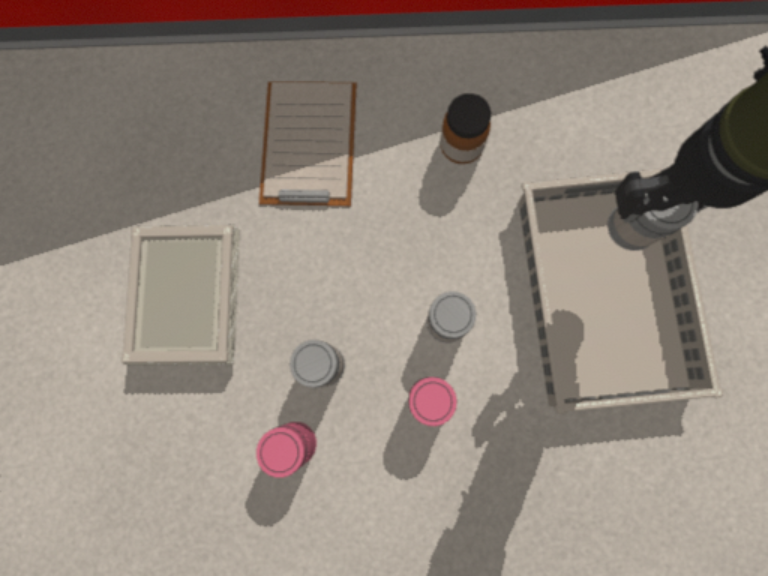

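The tin hangs upright over the basket's far half and everything else is unchanged. I lower it to the basket floor (TCP z of about 0.083).

Request:
{"op": "drive_tool", "data": {"commands": [0,0,-2,0,1,0,0,-5,0,1,0,0,-8,0,1,0,0,-10,0,1,0,0,-11.5,0,1,0,0,-12.3,0,1,0,0,-12.8,0,1,0,0,-13.1,0,1,0,0,-13.1,0,1,0,0,-13.1,0,1]}}

```text
t: 21.6
tool_pos: [0.5886, -0.2997, 0.0871]
ee_rot: [0.999, 0.042, 0.001, 0.0]
wrist_force: [0.2, 0.2, -2.4]
grip_width: 0.698
```

Request:
{"op": "drive_tool", "data": {"commands": [0,0,-0.1,0,1,0,0,-0.2,0,1,0,0,-0.3,0,1,0,0,-0.3,0,1,0,0,-0.3,0,1]}}

```text
t: 22.1
tool_pos: [0.5882, -0.2995, 0.0835]
ee_rot: [0.999, 0.042, 0.0, 0.0]
wrist_force: [-0.6, 0.6, -0.1]
grip_width: 0.694
```

Request:
{"op": "drive_tool", "data": {"commands": [0,0,-0.1,0,1,0,0,-0.1,0,1,0,0,-0.1,0,1]}}

```text
t: 22.4
tool_pos: [0.5883, -0.2995, 0.0834]
ee_rot: [0.999, 0.042, 0.0, 0.0]
wrist_force: [-2.4, 1.6, 5.5]
grip_width: 0.696
```

Request:
{"op": "drive_tool", "data": {"commands": [0,0,0,0,0,0,0,0,0,-0.7,0,0,0,0,-1,0,0,0,0,-1,0,0,0,0,-1,0,0,2,0,-1,0,0,5,0,-1,0,0,9,0,-1,0,0,12,0,-1,0,0,12,0,-1]}}

```text
t: 23.4
tool_pos: [0.591, -0.3009, 0.2074]
ee_rot: [0.999, 0.042, 0.004, 0.002]
wrist_force: [-0.2, -0.3, 0.4]
grip_width: 0.999
```

Run:
```python
from h import *
im,d=imaging.grab_frame('side');save('side7.png',im)
print(env.state()['tool_pos'])
```

```text
[ 0.58953153 -0.30015619  0.20479386]
```

View pics/side7.png

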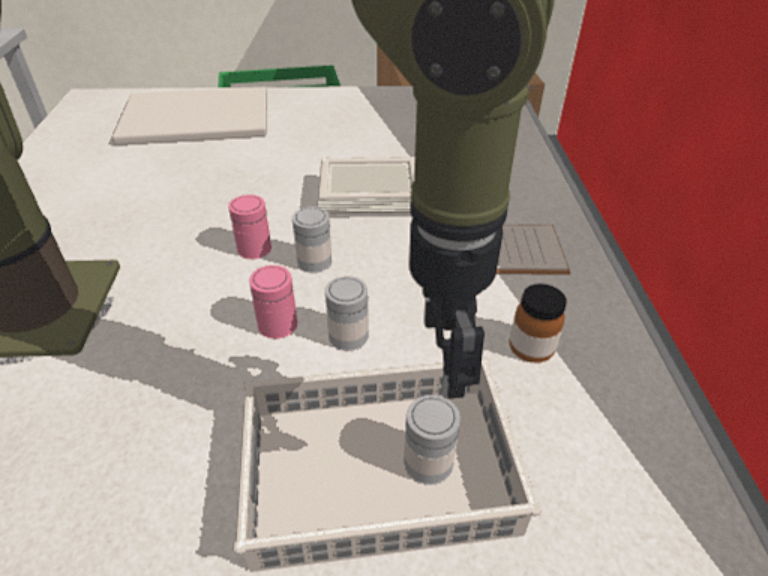

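T1 stands upright in the basket at (432,440). Next is T2.

Request:
{"op": "drive_tool", "data": {"commands": [-1,3,0,0,-1,-3,7,0,0,-1,-5,11,0,0,-1,-7,15,0,0,-1,-8.5,19,0,0,-1,-9.4,21.2,0,0,-1,-9.7,21.8,0,0,-1,-9.7,21.8,0,0,-1,-9.7,21.8,0,0,-1,-9.7,21.8,0,0,-1]}}

```text
t: 24.45
tool_pos: [0.4917, -0.0833, 0.2021]
ee_rot: [0.999, 0.04, 0.0, 0.001]
wrist_force: [0.7, -1.5, -0.4]
grip_width: 1.003
```

Run:
```python
from h import *
im,d=imaging.grab_frame('side');
print(env.state()['tool_pos'])
P=cloud('side',d)
h=(P[...,2]>0.088)&(P[...,2]<0.108)&(d>0)
n,l,st,ce=cv2.connectedComponentsWithStats(h.astype(np.uint8))
for i in range(1,n):
    if st[i,4]<100 : continue
    q=P[l==i]; (cx,cy),r=cv2.minEnclosingCircle(q[:,:2].astype(np.float32)); print('side',st[i],round(cx,4),round(cy,4),round(r,4),q[:,2].mean().round(4))
```

```text
[ 0.4916062  -0.08314686  0.20212617]
side [267   0  90  17 424] 0.8528 1.2016 0.2232 0.0978
side [430   0  82  62 502] 1.4725 0.946 0.3682 0.098
side [152 130  25  16 297] 0.3239 0.1362 0.0312 0.0946
side [194 138  25  17 313] 0.4309 0.0966 0.0315 0.0948
side [  0 162  40  34 373] 0.0365 -0.0173 0.0527 0.098
side [166 177  28  21 461] 0.3838 -0.0536 0.0312 0.0949
side [216 185  29  22 482] 0.4909 -0.0827 0.0306 0.0949
side [347 189  31  25 567] 0.7613 -0.1129 0.0313 0.0986
side [271 264  36  34 962] 0.5881 -0.3003 0.0305 0.0999
```

All the positions are as expected, with the placed lid at z 0.100. I descend on T2.

Request:
{"op": "drive_tool", "data": {"commands": [0,0,-3,0,-1,0,0,-6,0,-1,0,0,-8,0,-1,0,0,-10,0,-1,0,0,-11,0,-1,0,0,-12,0,-1,0,0,-12.4,0,-1,0,0,-12.4,0,-1,0,0,-12.4,0,-1]}}

```text
t: 25.4
tool_pos: [0.4915, -0.0816, 0.0788]
ee_rot: [0.999, 0.042, 0.001, 0.0]
wrist_force: [0.4, -0.2, 0.0]
grip_width: 0.999
```

Request:
{"op": "drive_tool", "data": {"commands": [0,0,0,0,0,0,0,0,0,0.3,0,0,0,0,1,0,0,0,0,1,0,0,0,0,1,0,0,0,0,1,0,0,0,0,1,0,0,0,0,1]}}

```text
t: 26.2
tool_pos: [0.4915, -0.0813, 0.0793]
ee_rot: [0.999, 0.042, 0.001, 0.0]
wrist_force: [-0.9, 0.8, 5.9]
grip_width: 0.697
```

Request:
{"op": "drive_tool", "data": {"commands": [0,0,0.5,0,1,0,0,1.5,0,1,0,0,3.5,0,1,0,0,6,0,1,0,0,9,0,1,0,0,11,0,1,0,0,13,0,1,0,0,14,0,1,0,0,14,0,1,0,0,14,0,1]}}

```text
t: 27.2
tool_pos: [0.4907, -0.0814, 0.218]
ee_rot: [0.999, 0.042, -0.0, -0.0]
wrist_force: [0.2, -0.2, -2.2]
grip_width: 0.697
```

Request:
{"op": "drive_tool", "data": {"commands": [0,-1,0,0,1,0,-3,0,0,1,-1,-6,0,0,1,-1,-9,0,0,1,-1,-12,0,0,1,-2,-15,0,0,1,-2,-18,0,0,1,-2.3,-20.5,0,0,1,-2.3,-22,0,0,1,-2.3,-22.7,0,0,1]}}

```text
t: 28.2
tool_pos: [0.4672, -0.3103, 0.2174]
ee_rot: [0.999, 0.041, -0.001, -0.0]
wrist_force: [-0.2, 0.5, -2.8]
grip_width: 0.694
```

Request:
{"op": "drive_tool", "data": {"commands": [0,0,0,0,1,0,0,0,0,1,0,0,0,0,1,0,0,0,0,1]}}

```text
t: 28.6
tool_pos: [0.4685, -0.3072, 0.2184]
ee_rot: [0.999, 0.043, 0.0, -0.0]
wrist_force: [-0.6, -0.2, -1.8]
grip_width: 0.7
```

Run:
```python
from h import *
im,d=imaging.grab_frame('side');save('side8.png',im)
print(env.state()['tool_pos'])
```

```text
[ 0.46844691 -0.30748758  0.21839785]
```

View pics/side8.png

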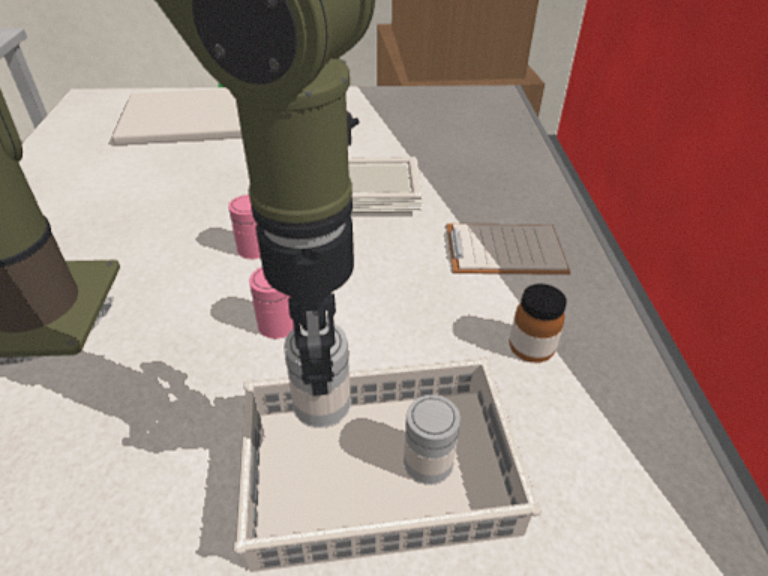

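T2 hangs over the near-robot half of the basket, clear of T1. I lower it.

Request:
{"op": "drive_tool", "data": {"commands": [0,0,-2,0,1,0,0,-5,0,1,0,0,-8,0,1,0,0,-10,0,1,0,0,-11.5,0,1,0,0,-12.3,0,1,0,0,-12.9,0,1,0,0,-13.2,0,1,0,0,-13.4,0,1,0,0,-13.4,0,1]}}

```text
t: 29.65
tool_pos: [0.4684, -0.3086, 0.0847]
ee_rot: [0.999, 0.042, 0.0, 0.0]
wrist_force: [-0.1, 0.0, -1.7]
grip_width: 0.693
```

Request:
{"op": "drive_tool", "data": {"commands": [0,0,-0.05,0,1,0,0,-0.1,0,1,0,0,-0.1,0,1]}}

```text
t: 29.95
tool_pos: [0.4685, -0.3086, 0.0843]
ee_rot: [0.999, 0.042, 0.001, 0.0]
wrist_force: [-0.4, 0.6, 5.0]
grip_width: 0.698
```

Contact is made (5 N upward), so I release.

Request:
{"op": "drive_tool", "data": {"commands": [0,0,0,0,0,0,0,0,0,-0.7,0,0,0,0,-1,0,0,0,0,-1,0,0,0,0,-1,0,0,2,0,-1,0,0,5,0,-1,0,0,9,0,-1,0,0,12,0,-1,0,0,12,0,-1]}}

```text
t: 30.95
tool_pos: [0.4704, -0.3099, 0.2073]
ee_rot: [0.999, 0.042, 0.004, 0.002]
wrist_force: [1.2, -0.6, 0.5]
grip_width: 0.997
```

Request:
{"op": "drive_tool", "data": {"commands": [0,3,0,0,-1,0,7,0,0,-1,-1,11,0,0,-1,-1,15,0,0,-1,-1,19,0,0,-1,-2,23,0,0,-1,-2,27,0,0,-1,-3,31,0,0,-1,-3,34,0,0,-1,-3,36,0,0,-1]}}

```text
t: 31.95
tool_pos: [0.4373, 0.0542, 0.2027]
ee_rot: [0.999, 0.044, -0.001, -0.0]
wrist_force: [0.6, 0.6, 0.5]
grip_width: 1.002
```

Request:
{"op": "drive_tool", "data": {"commands": [-0.2,2,0,0,-1,-0.5,4,0,0,-1,-0.6,4.7,0,0,-1,-0.6,4.7,0,0,-1,-0.6,4.7,0,0,-1,-0.6,4.7,0,0,-1]}}

```text
t: 32.55
tool_pos: [0.4322, 0.0971, 0.2032]
ee_rot: [0.999, 0.041, -0.0, 0.0]
wrist_force: [-0.1, -0.1, 0.6]
grip_width: 0.997
```

Run:
```python
from h import *
im,d=imaging.grab_frame('side');save('side9.png',im)
print(env.state()['tool_pos'])
```

```text
[0.43223372 0.09725699 0.20325664]
```

View pics/side9.png

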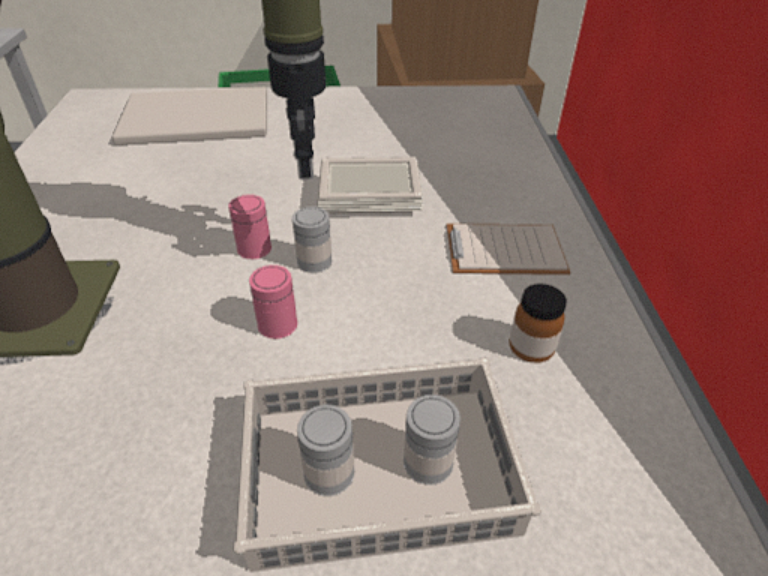

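Both light tins stand in the basket at (327,450) and (432,440). Now I pick up T3 and lift it 20 cm.

Request:
{"op": "drive_tool", "data": {"commands": [0,0,-3,0,-1,0,0,-6,0,-1,0,0,-8,0,-1,0,0,-10,0,-1,0,0,-11,0,-1,0,0,-12,0,-1,0,0,-12.5,0,-1,0,0,-12.5,0,-1,0,0,-12.5,0,-1]}}

```text
t: 33.5
tool_pos: [0.4324, 0.0985, 0.0787]
ee_rot: [0.999, 0.042, 0.0, -0.0]
wrist_force: [-0.5, 0.8, 0.3]
grip_width: 1.001
```

Request:
{"op": "drive_tool", "data": {"commands": [0,0,0,0,0,0,0,0,0,0.3,0,0,0,0,1,0,0,0,0,1,0,0,0,0,1,0,0,0,0,1,0,0,0,0,1,0,0,0,0,1], "squeeze": 70}}

```text
t: 34.3
tool_pos: [0.4325, 0.0984, 0.0792]
ee_rot: [0.999, 0.042, 0.001, -0.0]
wrist_force: [-0.6, -0.4, 8.0]
grip_width: 0.69
```

Request:
{"op": "drive_tool", "data": {"commands": [0,0,0.5,0,1,0,0,1.5,0,1,0,0,3.5,0,1,0,0,6,0,1,0,0,9,0,1,0,0,12,0,1,0,0,15,0,1,0,0,18,0,1,0,0,19.5,0,1,0,0,20,0,1]}}

```text
t: 35.3
tool_pos: [0.4322, 0.0985, 0.2802]
ee_rot: [0.999, 0.042, 0.001, -0.0]
wrist_force: [0.3, 0.0, -4.4]
grip_width: 0.69
```

Request:
{"op": "drive_tool", "data": {"commands": [0,0,0,0,1,0,0,0,0,1,0,0,0,0,1,0,0,0,0,1,0,0,0,0,1,0,0,0,0,1,0,0,0,0,1,0,0,0,0,1]}}

```text
t: 36.1
tool_pos: [0.4321, 0.0986, 0.2783]
ee_rot: [0.999, 0.042, -0.0, 0.0]
wrist_force: [0.4, 0.5, -4.5]
grip_width: 0.692
```

```bash
python3 w.py
python3 - <<'E'
from h import *
im,d=imaging.grab_frame('side');save('side10.png',im);P=cloud('side',d)
im2,d2=imaging.grab_frame('top');save('top10.png',im2)
s=env.state();print(s['tool_pos'],s['dq'].round(3),s['ee_rot'].round(4))
h=(P[...,2]>0.088)&(P[...,2]<0.108)&(d>0)
n,l,st,ce=cv2.connectedComponentsWithStats(h.astype(np.uint8))
for i in range(1,n):
    if st[i,4]<100 : continue
    q=P[l==i]; (cx,cy),r=cv2.minEnclosingCircle(q[:,:2].astype(np.float32)); print('side',round(cx,4),round(cy,4),round(r,4),q[:,2].mean().round(4))
h=(abs(P[...,0]-.433)<.035)&(abs(P[...,1]-.0975)<.04)&(P[...,2]>.02)&(d>0)
print('tin low z',np.percentile(P[h][:,2],[0,1,5,50]))
E
```

```text
[0.6410013  0.31688628 0.42921461] [-0.04776411 -0.08782976 -4.35969684] [-0.0061567   0.01317184 -0.01303029] [0.43216414 0.09853629 0.27833226] 0.6937622673704669 [ 0.000e+00 -3.878e+01  9.400e-01 -1.349e+01  1.000e-02  1.000e-02
 -0.000e+00] 36.8
[0.43213891 0.09854276 0.27830627] [ 0.     0.001 -0.001  0.    -0.001  0.001 -0.001] [0.9991 0.0419 0.     0.    ]
side 0.8545 1.2004 0.2201 0.0979
side 1.4716 0.9451 0.3643 0.0981
side 0.3232 0.1356 0.0314 0.0946
side 0.0365 -0.0183 0.0521 0.0977
side 0.383 -0.0531 0.0313 0.0949
side 0.7612 -0.1135 0.031 0.0987
side 0.5876 -0.3003 0.0308 0.0999
side 0.4678 -0.309 0.031 0.0998
tin low z [0.19822446 0.20136506 0.21060115 0.35102604]
```

View pics/side10.png

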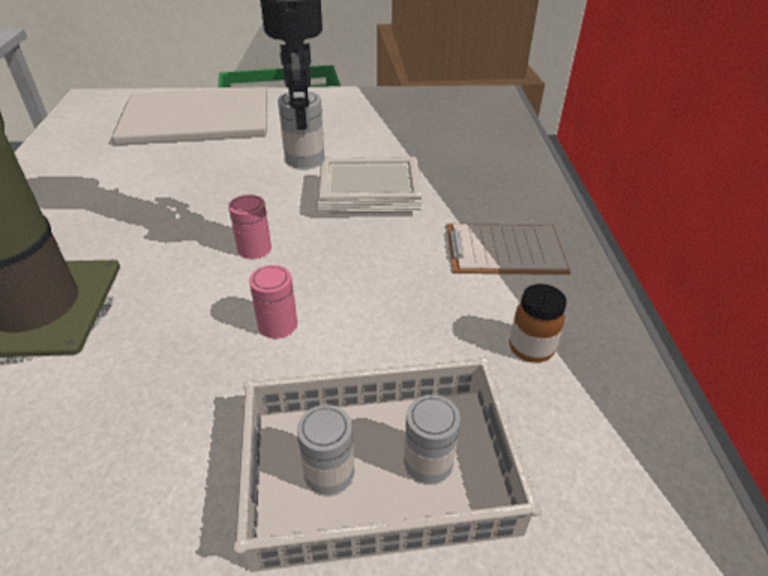

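View pics/top10.png

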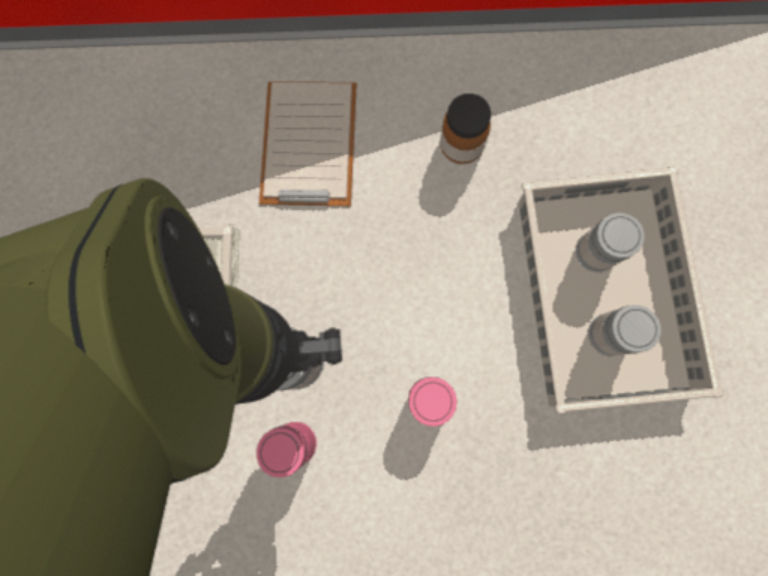

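The full tin is held upright and still with its bottom at about 0.20 m. Both light tins stand in the basket and the bystanders are unmoved, so I hand in.

```bash
python3 -c "
from h import *
print(env.finish_job())"
```

```text
the job is handed in; nothing more can be done
None
```

The job is done and handed in at about 37 s of the 72 s allowed. I hefted all three grey tins: about 1.5 N, 4.2 N and 1.8 N. The 4.2 N tin is the full one; it read 4.4 N on the final lift. The two light tins went into the white basket, and I ended holding the full one.

My last checks:
- **Light tins:** both stand upright and released on the basket floor, with their lids at z of about 0.100 m.
- **Full tin:** held upright and motionless, with its bottom about 20 cm above the counter and the grip firm.
- **Bystanders:** the jar, clipboard and pink look-alikes have not moved. The tray stack looks unmoved in the side view, though the arm hides part of it from above.

The wrist force readings scatter by about 0.5 N each, so I averaged 14 per tin. No check failed or disagreed.

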